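# Right the fallen jar and hold the light shutter half open

## Task

One of the three rosin jars in the lane of the light-check stand has tipped over: stand it upright again in the gap where it lies, between the two standing jars, let go of it, and leave those jars and the loupe and graver where they are. Then take the grip tab of the sprung shutter on the lamp housing behind, slide the shutter half-way open (pointer at the broad middle mark) and hold it there against its spring for a look at the jar. Finish while still holding the shutter half open: it springs shut if let go.

Things in the scene. Friction and masses are not known exactly. Their poses are not given: they have to be found in the camera images.
- light_stand: Fixed stand; origin at table height under the lane's middle, x axis away from the robot (within 0.2 rad), y to its left. Base board 250 x 384 mm, 40 mm thick. Lane: flat strip along y on the board (z 40 mm), x -49 to 49 mm, edged by rails 4 mm high. Grey lamp housing behind: x 132 to 190, y -125 to 125, top z 120 mm, on top a strip with marks for shut, half (broad, at y 0) and open.
- shutter (a joint): Travel (m) of the sprung steel plate, 88 x 59 mm, that covers the white window in the housing's front and slides along the stand's +y: 0 shut (at rest), 0.04 half open, 0.08 fully open (stop). The spring shuts it with 3.6 N at 0, rising evenly to 8.4 N at half travel; let go, it returns to 0.
- shutter_tab (a point): Centre of the shutter's upright black grip tab: 24 mm along the stand's x, 12 mm along y, 44 mm high (22 mm above and below this point). Axes as the stand's. It moves with the shutter; in the stand's frame it is at x 150, z 148 mm, y -40 mm when shut, 0 at half travel. Its foot is on a 3 mm bracket, 30 mm wide in y, just above the housing's top.
- tipped_jar_mid (a point): Middle of the tipped jar, on its axis 38 mm from the bottom; z axis from bottom to lid. Amber glass, black lid, 76 mm high, 0.15 to 0.29 kg, diameter 58 mm over the lower 62 mm, lid 50 mm. It lies on its side in the lane, lid to the robot's left (within 0.3 rad of the stand's +y), and can roll if pushed. This point is 68 mm above the table lying, 78 mm standing.
- jar_left_mid (a point): Middle (half-way up) of the jar standing in the lane to the left (+y) of the tipped one, about 160 mm from the stand's origin; the same kind of jar, its z axis up.
- jar_right_mid (a point): Middle (half-way up) of the jar standing in the lane to the right (-y), about 160 mm from the stand's origin; the same kind of jar, its z axis up.
- eye_loupe: Black eye loupe, 43 mm wide and 41 mm high, standing on the base board left of the lamp housing; origin at the centre of its underside. Leave it alone.
- wood_graver: Graver with a pale wooden handle, 107 mm long, 29 mm high, lying on the base board right of the lamp housing; origin at the centre of its underside. Leave it alone.
Not all that is in view belongs to the job. What is shaped like the part that bears jar_right_mid but blue or purple is not meant.

How it is judged:
By the outcome, as a careful person would: the job done as asked, in the order asked, and still so for the second after the job is handed in, while the arm keeps its last pose, push and grip.
It also fails if it takes over 54 s, if anything falls off the work surface, if the arm or the gripper's body presses on something with over 40 N, if the wrist force passes 120 N, or if a joint passes its speed limit or range.

## Robot

A 7-joint arm with a two-finger parallel gripper is mounted at the origin on the work surface; the furniture and walls round the work are solid. World frame = base frame: x ahead of the robot, y to its left, z up, the work surface at z = 0. Lengths are in m, angles in degrees, forces in N, time in s.
With the tool pointing down it reaches from about 0.4 to 0.9 m from the base axis. Payload 5.5 kg.
Tool frame: the origin (TCP) lies midway between the tips of the shut fingers; the grasp point (between the pads) lies 19 mm behind it (bot.grip_point_offset is the distance from the TCP to the grasp point, in m); z points along the fingers, y is the direction in which the jaws open and shut (so a half turn about z gives the same grasp; the last joint's range is limited). The gripper opens to 85 mm and grips with 20 to 120 N. Pads are 22 mm wide; open, the fingers measure 114 mm over their backs; the gripper's body (76 mm by 85 mm) begins 54 mm behind the grasp point. The pads swing forward as they close: fully open they stand 13 mm farther back than shut.
Start: joints at [90.424, 28.699, -24.465, 88.831, 12.651, 65.22, -12.049], TCP at [0.164, -0.629, 0.231] pointing down, gripper open.
Joint ranges: [-164.97, 164.97], [-17.58, 116.51], [-87.97, 89.64], [11.32, 138.91], [-80.73, 260.73], [10.89, 115.49], [-147.41, 147.41]. Speed limits (degrees/s): [147.25, 147.25, 180, 180, 180, 180, 180].

## Interface

Orientations are given as a 3x3 rotation matrix whose columns are the frame's x, y, z axes.
In Python, from rig import bot, fingers, monitor, viewer, order gives the robot as it stands. The module is installed in compiled form; this text tells all that it offers. Calls block until the motion is done:
- bot.move_to(position, orientation): joint-space move of the TCP to a pose.
- bot.move_straight(position, rot=None, max_speed=0.15): straight line of the TCP; rot=None keeps the orientation; max_speed is the mean speed in m/s.
- bot.move_j(angles): joint-space move.
- fingers.move_gripper(opening): finger opening in m; the grip force is fixed at half the most; returns when the fingers have stopped.
- bot.wait(seconds).
- bot.inverse_kinematics(position, orientation): joint angles nearest the present ones, or None.
- monitor.get_obs(): the state.
- viewer.get_image(name): name is "scene" or "top" or "wrist"; returns a dict with "image" (384x512x3 uint8, red, green, blue), "range_z" (384x512 float32, m along the optical axis (not along the pixel's ray), 0 where there is no reading), "vfov" (degrees; the focal length in pixels is half the picture's height over the tangent of half this angle, whatever the lens; pixels are square), "cx", "cy" (the principal point, pixels), "world_from_camera" (4x4, takes a point from camera to world coordinates); the wrist camera has in their place "tool_from_camera" (4x4, takes a point from camera to tool coordinates, whose origin is the TCP and whose axes are the flange's). Camera axes: x right, y up, looking along -z (the intrinsics and any distortion apply to the point x, -y, -z); pixel columns grow to the right and rows downward; lengths in m; the calibration is good to about 2 mm. A picture is of the moment at which its call begins: read the wrist's pose just before it.
A pose or a line that the arm cannot do raises bot.Unreachable and nothing moves.
- order.sign_off(): hands the job in, once; it reports no verdict.
The state is a dict: "t": time; "joints": joint angles; "joint_vel": joint speeds; "tau": joint torques, N m; "ee_pos": TCP position; "orientation": TCP orientation; "force": force on the tool from outside, world axes, zero at the start; "moment": the same for the moment, N m; "opening": finger opening in m.
Only numpy, scipy, OpenCV 4.12 (cv2) and the standard library are available. Lean on these libraries where they do the work, as an engineer would, in place of code of your own. Each camera call takes 0.05 s, during which the arm holds its last target. There are 200 camera calls.

## Working session

There is one attempt and no reset: what is moved stays moved. The work goes in short steps, each a Python script; the robot and the scene stay as the last script left them, time stands still between calls to the robot, and variables do not carry over. Pictures are saved under pics/ and viewed, about 8 in all and at most 12, crops included, and the job is handed in when it is done.

```bash
mkdir -p pics; cat > h.py <<'E'
import numpy as np, cv2
from rig import bot, fingers, monitor, viewer, order
def grab(n):
    o=monitor.get_obs(); d=viewer.get_image(n)
    if n=='wrist':
        T=np.eye(4);T[:3,:3]=o['orientation'];T[:3,3]=o['ee_pos'];d['W']=T@np.array(d['tool_from_camera'])
    else: d['W']=np.array(d['world_from_camera'])
    h=d['image'].shape[0]; d['f']=h/2/np.tan(np.radians(d['vfov'])/2)
    return d
def save(d,n): cv2.imwrite('pics/'+n,d['image'][:,:,::-1])
def cloud(d):
    z=d['range_z'];h,w=z.shape;v,u=np.mgrid[:h,:w]
    P=np.stack([(u-d['cx'])/d['f']*z,-(v-d['cy'])/d['f']*z,-z],-1)
    P=P@d['W'][:3,:3].T+d['W'][:3,3]; P[z==0]=np.nan
    return P
def ray(d,u,v,zp):
    r=d['W'][:3,:3]@np.array([(u-d['cx'])/d['f'],-(v-d['cy'])/d['f'],-1]);o=d['W'][:3,3]
    return o+r*(zp-o[2])/r[2]
E
python3 - <<'E'
from h import *
for n in('scene','top'):
    d=grab(n);save(d,n+'1.png');print(n,d.keys(),d['f'],d['cx'],d['cy'],d['W'].round(3).tolist(),(d['range_z']>0).mean())
    np.save(n+'.npy',d,allow_pickle=True)
    print({k:d[k] for k in d if k not in('image','range_z','W')})
o=monitor.get_obs();print(o)
E
```

```text
scene dict_keys(['image', 'range_z', 'vfov', 'cx', 'cy', 'world_from_camera', 'W', 'f']) 412.38095816332805 254.9353276845829 189.09512034675058 [[-0.899, 0.321, -0.298, 0.16], [-0.438, -0.682, 0.586, 0.556], [-0.016, 0.657, 0.754, 0.839], [0.0, 0.0, 0.0, 1.0]] 0.9960072835286459
{'vfov': 49.93232916806741, 'cx': 254.9353276845829, 'cy': 189.09512034675058, 'world_from_camera': array([[-0.89899913,  0.32074653, -0.29819831,  0.15978599],
       [-0.43767   , -0.68235036,  0.58552792,  0.55586325],
       [-0.01566968,  0.65690155,  0.75381352,  0.83947043],
       [ 0.        ,  0.        ,  0.        ,  1.        ]]), 'f': np.float64(412.38095816332805)}
top dict_keys(['image', 'range_z', 'vfov', 'cx', 'cy', 'world_from_camera', 'W', 'f']) 360.8279126730951 252.28897966099268 189.8296521366119 [[-0.011, 0.997, -0.072, 0.394], [-1.0, -0.013, -0.025, -0.044], [-0.026, 0.072, 0.997, 1.011], [0.0, 0.0, 0.0, 1.0]] 0.995880126953125
{'vfov': 56.03574409791703, 'cx': 252.28897966099268, 'cy': 189.8296521366119, 'world_from_camera': array([[-0.01091985,  0.99734033, -0.07206261,  0.39421067
[... 322 characters left out ...]
04291,  65.22077103, -12.05094814]), 'joint_vel': array([-0.03142901, -0.22708472, -0.00779395, -0.05784539, -0.02334079,
        0.15259357, -0.01678141]), 'tau': array([-1.08183137e-02, -5.70804369e+01, -5.83834112e+00, -2.81749427e+01,
        1.04468130e-02,  5.64549991e-03, -4.69425424e-05]), 'ee_pos': array([ 0.16425358, -0.62824805,  0.23035972]), 'orientation': array([[ 9.67455487e-01,  2.53040942e-01, -4.02833231e-04],
       [ 2.53041258e-01, -9.67453944e-01,  1.72869410e-03],
       [ 4.77077851e-05, -1.77436802e-03, -9.99998425e-01]]), 'force': array([ 0.59429437, -0.07039491, -0.60312557]), 'moment': array([ 0.03779307, -0.0021889 ,  0.03238958]), 'opening': 0.08528949097612615}
```

View pics/scene1.png

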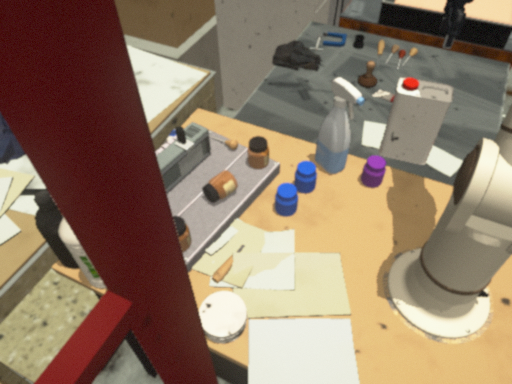

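View pics/top1.png

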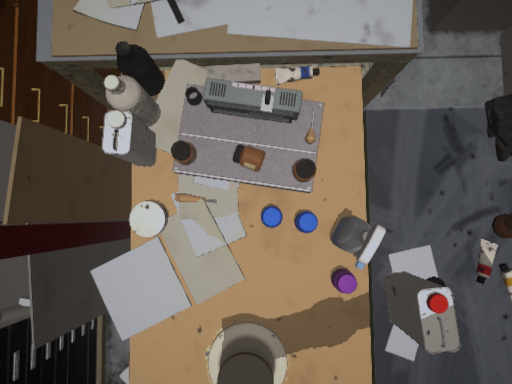

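The top view shows the tipped jar at about (250,157) with its lid at (239,155). The standing jars are at (182,152) and (304,170), the housing runs (205-300, 80-118), and the tab is at about (267,100). Possible mix-ups are the blue jars (272,216) and (306,222), the purple jar (346,281), and the two upright amber jars. The target is the amber jar on its side in the lane. Next I measure with the depth data.

```bash
python3 - <<'E'
from h import *
d=np.load('top.npy',allow_pickle=True).item();P=cloud(d)
x,y,z=P[...,0],P[...,1],P[...,2]
print('table z',np.nanmedian(z[250:300,180:230]))
roi=np.zeros(z.shape,bool);roi[70:200,165:335]=1
def rect(m,name):
    m=cv2.morphologyEx((m&roi).astype(np.uint8),cv2.MORPH_OPEN,np.ones((3,3)))
    n,l,s,c=cv2.connectedComponentsWithStats(m)
    for i in range(1,n):
        if s[i,4]<12: continue
        k=l==i;q=np.stack([x[k],y[k]],-1).astype(np.float32);r=cv2.minAreaRect(q)
        print(name,s[i].tolist(),'px',c[i].round(1),'xyz',np.round([q[:,0].mean(),q[:,1].mean(),np.median(z[k]),z[k].max()],4),'rect',np.round(r[0],4),np.round(r[1],4),round(r[2],1))
rect((z>.03)&(z<.05),'board');rect((z>.112)&(z<.13),'z112-130');rect((z>.135)&(z<.18),'tab');rect((z>.085)&(z<.112),'mid');rect((z>.055)&(z<.112),'jar55')
img=cv2.resize(d['image'][70:200,165:335],None,fx=4.5,fy=4.5,interpolation=cv2.INTER_CUBIC);cv2.imwrite('pics/crop.png',img[:,:,::-1])
E
```

```text
table z 0.005412709292875739
board [187, 84, 4, 3, 12] px [188.5  85. ] xyz [0.7577 0.154  0.0399 0.0452] rect [0.7568 0.1538] [0.0075 0.0094] 1.3
board [193, 84, 11, 10, 62] px [199.3  87.6] xyz [0.7495 0.124  0.0407 0.045 ] rect [0.748  0.1272] [0.0322 0.0225] 78.5
board [189, 91, 8, 7, 47] px [192.7  94.1] xyz [0.7316 0.1424 0.0404 0.0473] rect [0.7317 0.1429] [0.0193 0.0182] 87.5
board [173, 99, 151, 93, 8376] px [249.2 144.1] xyz [ 0.5896 -0.0121  0.0408  0.05  ] rect [ 0.6107 -0.0097] [0.3837 0.2499] 81.0
z112-130 [203, 78, 100, 38, 2448] px [251.9  96.4] xyz [ 0.695  -0.0228  0.1203  0.1299] rect [ 0.696  -0.0234] [0.2496 0.0694] 80.6
z112-130 [171, 140, 19, 19, 287] px [180.  149.4] xyz [0.5635 0.1599 0.1159 0.1211] rect [0.5645 0.1602] [0.0463 0.0467] 89.9
z112-130 [297, 158, 19, 20, 294] px [305.8 167.4] xyz [ 0.5133 -0.1553  0.1159  0.1209] rect [ 0.5132 -0.1558] [0.045  0.0484] 87.7
tab [265, 90, 6, 14, 71] px [267.5  96.3] xyz [ 0.6797 -0.0615  0.1692  0.1734] rect [ 0.6824 -0.0617] [0.0117 0.0227] 77.3
mid [294, 113, 5, 3, 15] px [296. 114.] xyz [ 0.6541 -0.1354  0.0991
[... 967 characters left out ...]
.0595  0.0764  0.1115] rect [ 0.6587 -0.06  ] [0.089  0.0095] 85.0
jar55 [290, 113, 9, 7, 42] px [294.2 116.1] xyz [ 0.6521 -0.1319  0.0855  0.1116] rect [ 0.6498 -0.1314] [0.0208 0.0108] 88.0
jar55 [307, 129, 9, 14, 100] px [310.9 136.2] xyz [ 0.6034 -0.177   0.064   0.0719] rect [ 0.6063 -0.1775] [0.0218 0.036 ] 88.6
jar55 [233, 144, 32, 27, 602] px [248.6 156.5] xyz [ 0.547  -0.0122  0.0921  0.1015] rect [ 0.55   -0.0113] [0.0764 0.0574] 68.7
jar55 [179, 146, 17, 19, 154] px [189.  156.7] xyz [0.5497 0.1431 0.0894 0.1103] rect [0.5511 0.1454] [0.0205 0.0536] 50.8
jar55 [293, 167, 16, 15, 99] px [298.9 175.7] xyz [ 0.4959 -0.1406  0.091   0.1119] rect [ 0.4982 -0.1413] [0.052  0.0167] 45.5
```

View pics/crop.png

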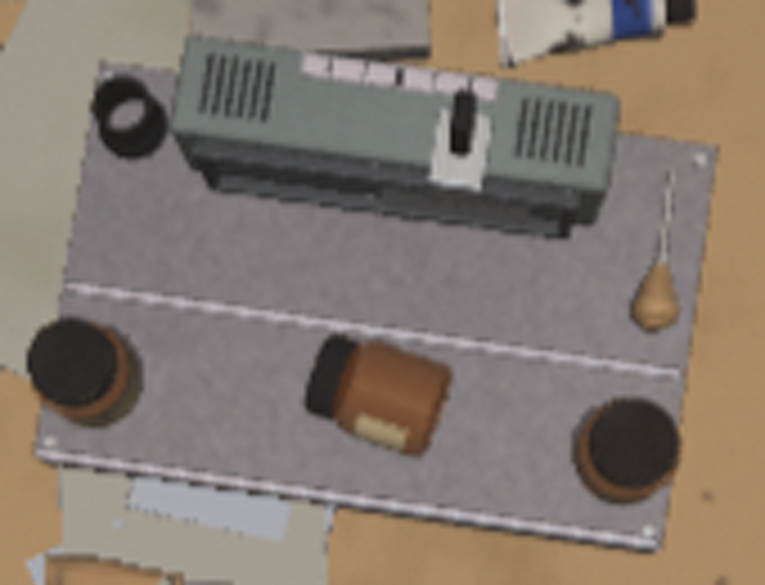

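The close crop confirms the choice: the amber jar on its side, lid to the left, between the two standing amber jars. The shutter tab is dark, on a white bracket, and sits near the shut mark. Board, housing, tab and jar pair all agree on a stand origin of about (0.540, 0.002) and a yaw of about -9.2°. Next I check reachability and obstacles.

```bash
cat >> h.py <<'E'
O=np.array([.540,.002]);YAW=np.radians(-9.2)
SX=np.array([np.cos(YAW),np.sin(YAW),0]);SY=np.array([-np.sin(YAW),np.cos(YAW),0]);UZ=np.array([0,0,1.])
def st(x,y,z): return np.array([O[0],O[1],0])+x*SX+y*SY+z*UZ
def tilt(a,th,flip=1):
    """a: horizontal unit (jar axis, to lid). tool z points down, tilted th deg toward +a. jaws horizontal, perp. to a"""
    t=np.radians(th);z=np.sin(t)*a-np.cos(t)*UZ;y=flip*np.cross(UZ,a);return np.stack([np.cross(y,z),y,z],1)
def ax(deg): r=np.radians(deg);return np.array([np.sin(r),np.cos(r),0])  # deg from world y toward +x
GO=bot.grip_point_offset
E
python3 - <<'E'
from h import *
print(GO)
a=ax(17)
for fl in(1,-1):
  for th in(-50,-45,-40,-20,0,20,40,45,50):
    R=tilt(a,th,fl)
    r=[]
    for g in(.07,.2):
        q=bot.inverse_kinematics(st(.005,0,g)+R[:,2]*GO,R); r.append(None if q is None else np.round(q).tolist())
    print(fl,th,r)
for fl in(1,-1):
    R=tilt(SX,0,fl); R=np.stack([fl*SX,-fl*SY,-UZ],1)
    print([None if (q:=bot.inverse_kinematics(st(.15,y,.135),R)) is None else np.round(q).tolist() for y in(-.04,.0)])
d=np.load('top.npy',allow_pickle=True).item();P=cloud(d);im=d['image'].astype(int)
for n,s in dict(beam=(slice(225,250),slice(2,125,20)),bott=(slice(215,265,8),slice(335,385,8)),left=(slice(85,160,12),slice(110,155,8))).items():
    print(n,P[s].reshape(-1,3)[::2].round(2).tolist()[:30])
d=np.load('scene.npy',allow_pickle=True).item();P=cloud(d);im=d['image'].astype(int)
m=(im[...,0]>60)&(im[...,1]<40)&(im[...,2]<50);q=P[m];q=q[q[:,2]>.0];print('red',np.nanpercentile(q,[1,25,50,75,99],axis=0).round(2))
E
```

```text
0.0187
1 -50 [[14.0, 71.0, -62.0, 92.0, 74.0, 113.0, 95.0], [14.0, 57.0, -62.0, 91.0, 65.0, 115.0, 102.0]]
1 -45 [[16.0, 68.0, -62.0, 94.0, 72.0, 108.0, 96.0], [16.0, 54.0, -62.0, 93.0, 62.0, 110.0, 103.0]]
1 -40 [[23.0, 76.0, -75.0, 96.0, 80.0, 114.0, 94.0], [23.0, 61.0, -75.0, 94.0, 68.0, 114.0, 101.0]]
1 -20 [[35.0, 66.0, -75.0, 104.0, 72.0, 90.0, 100.0], [36.0, 49.0, -75.0, 101.0, 57.0, 90.0, 109.0]]
1 0 [[48.0, 60.0, -75.0, 110.0, 65.0, 67.0, 111.0], [50.0, 42.0, -74.0, 106.0, 44.0, 68.0, 124.0]]
1 20 [[-30.0, 43.0, 52.0, 116.0, -68.0, 58.0, -133.0], [-38.0, 31.0, 62.0, 113.0, -54.0, 66.0, -147.0]]
1 40 [[42.0, 40.0, -26.0, 114.0, -40.0, 38.0, -143.0], [-20.0, 34.0, 52.0, 115.0, -68.0, 77.0, -129.0]]
1 45 [[44.0, 43.0, -26.0, 114.0, -44.0, 41.0, -136.0], [42.0, 28.0, -23.0, 113.0, -44.0, 54.0, -145.0]]
1 50 [[46.0, 46.0, -26.0, 113.0, -48.0, 44.0, -130.0], [43.0, 30.0, -23.0, 113.0, -48.0, 56.0, -140.0]]
-1 -50 [[6.0, 61.0, -46.0, 92.0, 63.0, 101.0, -80.0], [13.0, 55.0, -59.0, 91.0, 63.0, 113.0, -77.0]]
-1 -45 [[9.0, 60.0, -49.0, 94.0, 63.0, 97.0, -80.0], [17.0, 55.0, -63.0, 93.
[... 1856 characters left out ...]
0.33, -0.26, 0.27], [0.3, -0.38, -0.01], [0.28, -0.27, 0.0], [0.31, -0.24, 0.26], [0.28, -0.36, -0.01], [0.26, -0.24, 0.0], [0.26, -0.29, -0.0], [0.3, -0.26, 0.27], [0.26, -0.38, -0.01]]
left [[0.68, 0.28, 0.25], [0.69, 0.26, 0.22], [0.74, 0.27, 0.09], [0.67, 0.3, 0.21], [0.67, 0.26, 0.21], [0.68, 0.24, 0.17], [0.85, 0.59, -0.46], [0.65, 0.27, 0.18], [0.66, 0.25, 0.14], [0.61, 0.3, 0.22], [0.61, 0.26, 0.21], [0.65, 0.27, 0.07], [0.59, 0.3, 0.2], [0.59, 0.26, 0.2], [0.6, 0.25, 0.13], [0.56, 0.3, 0.2], [0.56, 0.26, 0.2], [0.57, 0.25, 0.12], [0.62, 0.52, -0.32], [0.54, 0.28, 0.15], [0.55, 0.26, 0.11]]
red [[0.33 0.39 0.13]
 [0.33 0.42 0.51]
 [0.33 0.43 0.64]
 [0.38 0.44 0.71]
 [0.38 0.53 0.76]]
```

```bash
python3 - <<'E'
from h import *
for fl in(1,-1):
  for dg in(17,40,60,80,99,115):
   for th in(50,57,65):
    R=tilt(ax(dg),th,fl); r=[]
    for g in(.09,.2):
        q=bot.inverse_kinematics(st(0,0,g)+R[:,2]*GO,R); r.append(None if q is None else np.round(q).tolist())
    print(fl,dg,th,r)
  for th in (-30,-35):
    R=tilt(ax(17),th,fl)
    print('start',th,[np.round(bot.inverse_kinematics(st(.01,-.01,g)+R[:,2]*GO,R)) for g in(.07,.2)])
E
```

```text
1 17 50 [[46.0, 43.0, -25.0, 114.0, -48.0, 46.0, -131.0], [43.0, 30.0, -23.0, 114.0, -49.0, 56.0, -139.0]]
1 17 57 [[47.0, 47.0, -24.0, 113.0, -53.0, 51.0, -124.0], [45.0, 34.0, -21.0, 113.0, -54.0, 61.0, -132.0]]
1 17 65 [[48.0, 51.0, -22.0, 111.0, -56.0, 58.0, -118.0], [46.0, 38.0, -19.0, 113.0, -58.0, 66.0, -126.0]]
1 40 50 [[55.0, 41.0, -36.0, 128.0, -79.0, 27.0, -116.0], [47.0, 22.0, -26.0, 127.0, -71.0, 40.0, -136.0]]
1 40 57 [[70.0, 53.0, -49.0, 128.0, -72.0, 21.0, -114.0], [50.0, 27.0, -26.0, 129.0, -78.0, 45.0, -125.0]]
1 40 65 [[74.0, 61.0, -49.0, 127.0, -72.0, 25.0, -106.0], [63.0, 35.0, -37.0, 129.0, -80.0, 45.0, -116.0]]
1 60 50 [None, [73.0, 27.0, -63.0, 137.0, 249.0, 14.0, -112.0]]
1 60 57 [None, None]
1 60 65 [None, None]
1 80 50 [None, None]
1 80 57 [None, None]
1 80 65 [None, None]
1 99 50 [None, None]
1 99 57 [None, None]
1 99 65 [None, None]
1 115 50 [None, None]
1 115 57 [None, None]
1 115 65 [None, None]
start -30 [array([ 30.,  70., -75., 100.,  77., 102.,  98.]), array([ 30.,  55., -75.,  97.,  63., 102., 105.])]
start -35 [array([ 27.,  73., -75.,  98.,  78.,
[... 522 characters left out ...]
0, 12.0, 46.0], [78.0, 41.0, -61.0, 128.0, -54.0, 25.0, 38.0]]
-1 40 65 [[79.0, 66.0, -56.0, 127.0, -60.0, 18.0, 64.0], [81.0, 49.0, -62.0, 128.0, -60.0, 26.0, 50.0]]
-1 60 50 [None, [73.0, 27.0, -63.0, 137.0, 249.0, 14.0, 68.0]]
-1 60 57 [None, None]
-1 60 65 [None, None]
-1 80 50 [None, None]
-1 80 57 [None, None]
-1 80 65 [None, None]
-1 99 50 [None, None]
-1 99 57 [None, None]
-1 99 65 [None, None]
-1 115 50 [None, None]
-1 115 57 [None, None]
-1 115 65 [None, None]
start -30 [array([ 20.,  54., -53., 100.,  61.,  83., -76.]), array([ 28.,  50., -69.,  97.,  59.,  97., -72.])]
start -35 [array([ 17.,  56., -52.,  98.,  62.,  88., -77.]), array([ 25.,  52., -68.,  96.,  62., 103., -74.])]
```

```bash
python3 - <<'E'
from h import *
p=monitor.get_obs()['ee_pos'];bot.move_straight([p[0],p[1],.42],max_speed=.3)
R=tilt(ax(17),0,-1)
bot.move_to(st(0,-.02,.36),R)
o=monitor.get_obs();print(o['t'],o['joints'].round(),o['ee_pos'].round(3))
d=grab('wrist');save(d,'w1.png');print(np.array(d['tool_from_camera']).round(3).tolist(),d['f']);np.save('w1.npy',d,allow_pickle=True)
for th in(-40,50):
    R=tilt(ax(17),th,-1);print([np.round(bot.inverse_kinematics(st(0.01,-.01,g)+R[:,2]*GO,R)) for g in(.07,.12,.2)])
E
```

```text
3.4167 [ 53.  21. -68.  95.  20.  78. -35.] [ 0.537 -0.019  0.36 ]
[[0.0, 0.956, 0.294, 0.075], [1.0, -0.001, 0.0, 0.001], [0.0, 0.294, -0.956, -0.142], [0.0, 0.0, 0.0, 1.0]] 299.6597393277243
[array([  5.,  51., -36.,  97.,  55.,  84., -74.]), array([  7.,  47., -39.,  96.,  53.,  87., -71.]), array([  9.,  41., -42.,  95.,  50.,  93., -67.])]
[array([ 72.,  67., -63., 111.,  11.,  36.,   1.]), array([ 73.,  61., -66., 112.,   5.,  39.,   2.]), array([ 75.,  52., -69., 111.,  -4.,  45.,   3.])]
```

View pics/w1.png

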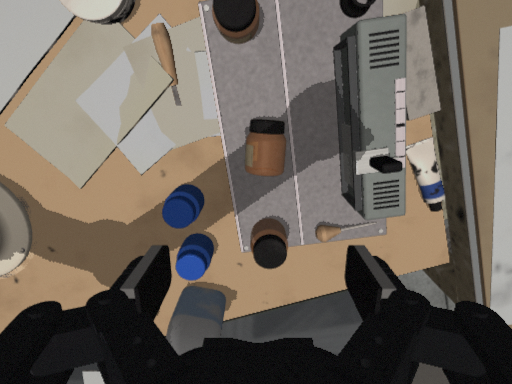

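The wrist picture shows the tipped jar at (266,147), lid at (266,126). The left jar is at (237,20), the right jar at (270,245), and the tab at (385,163). The wrist camera sticks out along tool +x, so I'll grasp leaning 30° and finish leaning 60°, yawed behind the right jar. Now I refine the jar's axis.

```bash
python3 - <<'E'
from h import *
from scipy.optimize import least_squares
for f in('w1.npy','top.npy'):
    d=np.load(f,allow_pickle=True).item();P=cloud(d)
    im=cv2.cvtColor(d['image'],cv2.COLOR_RGB2HSV)
    S=np.stack([(P-[O[0],O[1],0])@SX,(P-[O[0],O[1],0])@SY,P[...,2]],-1)
    near=(abs(S[...,0])<.06)&(abs(S[...,1])<.08)&(S[...,2]>.05)&(S[...,2]<.12)
    amber=near&(im[...,1]>110)&(im[...,2]>60)
    amber=cv2.erode(amber.astype(np.uint8),np.ones((3,3)))>0
    q=S[amber]
    def g(p):
        n=np.array([np.cos(p[1]),-np.sin(p[1])]);o=q[:,:2]@n-p[0]
        return np.hypot(o,q[:,2]-p[2])-.029
    r=least_squares(g,[0,.1,.069],loss='soft_l1',f_scale=.002)
    a=np.array([np.sin(r.x[1]),np.cos(r.x[1])]);n=np.array([a[1],-a[0]])
    A=S[near&(S[...,2]>.075)];s=A[:,:2]@a;lo,hi=np.percentile(s,[1,99]);b=q[:,:2]@a
    m=(lo+hi)/2;c=n*r.x[0]+a*m
    print(f,len(q),'axis off',r.x.round(4),'deg rel',np.degrees(r.x[1]).round(1),'rms',np.std(r.fun).round(4),'len',(hi-lo).round(4),'amber',np.percentile(b,[2,98]).round(4),'mid stand',c.round(4))
    for nm,y0 in(('L',.16),('R',-.16)):
        k=(abs(S[...,1]-y0)<.04)&(abs(S[...,0])<.05)&(S[...,2]>.108)&(S[...,2]<.125);print(nm,cv2.minAreaRect(S[k][:,:2].astype(np.float32)))
    k=(S[...,2]>.155)&(S[...,2]<.18)&(S[...,0]>.12)&(S[...,0]<.18)&(abs(S[...,1])<.1);print('tab',cv2.minAreaRect(S[k][:,:2].astype(np.float32)),np.percentile(S[k][:,2],90) if k.any() else '')
def chk(R,p): 
    q=bot.inverse_kinematics(p,R);return None if q is None else np.round(q).tolist()
for th,dg,x,y,gs in((-30,17,.01,-.01,(.07,.2)),(60,-15,0,.012,(.082,.11,.2)),(60,-8,0,.012,(.082,.2)),(60,0,0,.012,(.082,.2))):
    R=tilt(ax(dg),th,-1);print(th,dg,[chk(R,st(x,y,g)+R[:,2]*GO) for g in gs])
E
```

```text
w1.npy 1171 axis off [0.0152 0.1941 0.0676] deg rel 11.1 rms 0.0014 len 0.0732 amber [-0.042   0.0092] mid stand [ 0.0133 -0.0115]
L ((-0.0027896035462617874, 0.14943496882915497), (0.029520459473133087, 0.04809685796499252), 82.61187744140625)
R ((-0.0010865163058042526, -0.1600092351436615), (0.047353632748126984, 0.048273857682943344), 35.957847595214844)
tab ((0.15110139548778534, -0.04086978733539581), (0.023489955812692642, 0.012476191855967045), 0.13083529472351074) 0.17010863151597658
top.npy 271 axis off [0.0156 0.2274 0.0687] deg rel 13.0 rms 0.0016 len 0.0733 amber [-0.0422  0.0073] mid stand [ 0.0133 -0.0118]
L ((-0.002098212018609047, 0.15958453714847565), (0.04766455665230751, 0.047646913677453995), 75.31655883789062)
R ((-0.0013708528131246567, -0.15916022658348083), (0.04834197089076042, 0.04716622456908226), 8.968559265136719)
tab ((0.15100015699863434, -0.04013175517320633), (0.011746884323656559, 0.022125456482172012), 86.49114990234375) 0.17195901682144127
-30 17 [[11.0, 47.0, -39.0, 101.0, 52.0, 75.0, -70.0], [16.0, 38.0, -47.0, 98.0, 47.0, 85.0, -63.0]]
60 -15 [[57.0, 71.0, -56.0, 90.0, 1.0, 70.0, 26.0], [58.0, 69.0, -58.0, 91.0, 1.0, 71.0, 24.0], [60.0, 63.0, -63.0, 91.0, -2.0, 75.0, 20.0]]
60 -8 [[61.0, 70.0, -57.0, 95.0, -0.0, 63.0, 24.0], [63.0, 61.0, -62.0, 96.0, -6.0, 69.0, 20.0]]
60 0 [[66.0, 72.0, -60.0, 100.0, 1.0, 55.0, 19.0], [67.0, 59.0, -63.0, 101.0, -9.0, 61.0, 19.0]]
```

Both views agree: jar mid at stand (0.013, -0.0115), axis 11 to 13° off stand y, ridge height correct. The tab is at (0.151, -0.040), as specified. Now the grasp.

```bash
cat >> h.py <<'E'
AD=9.2+11.7
MID=st(.0132,-.0116,.0685)
E
python3 - <<'E'
from h import *
R=tilt(ax(AD),-30,-1); tcp=MID+.002*ax(AD)+R[:,2]*(GO+.004)
bot.move_to(tcp-.13*R[:,2],R)
F0=monitor.get_obs()['force']
bot.move_straight(tcp-.05*R[:,2],max_speed=.12)
d=grab('wrist');save(d,'w2.png')
bot.move_straight(tcp,max_speed=.06)
o=monitor.get_obs();print(o['t'],(o['force']-F0).round(1),(o['ee_pos']-tcp).round(4))
fingers.move_gripper(0.04)
o=monitor.get_obs();print(o['t'],(o['force']-F0).round(1),o['opening'],(o['ee_pos']-tcp).round(4))
np.savez('grasp.npz',tcp=o['ee_pos'],R=o['orientation'],F0=F0)
E
```

```text
6.2083 [ 0.   0.7 -0.2] [0.0003 0.0004 0.0003]
6.6 [-0.5  0.9  5.4] 0.05584386644491265 [0.0004 0.0005 0.0007]
```

```bash
python3 - <<'E'
from h import *
p=monitor.get_obs()['ee_pos'];F0=np.load('grasp.npz')['F0']
bot.move_straight(p+[0,0,.12],max_speed=.12)
o=monitor.get_obs();print(o['t'],(o['force']-F0).round(1),o['opening'])
d=grab('wrist');d2=grab('scene');I=np.hstack([d['image'],d2['image'][100:292,100:356].repeat(2,0).repeat(2,1)]);I=cv2.resize(I,(800,300));cv2.imwrite('pics/lift.png',I[:,:,::-1])
E
```

```text
7.7583 [ 0.2  0.5 -2.3] 0.055433458294347024
```

View pics/lift.png

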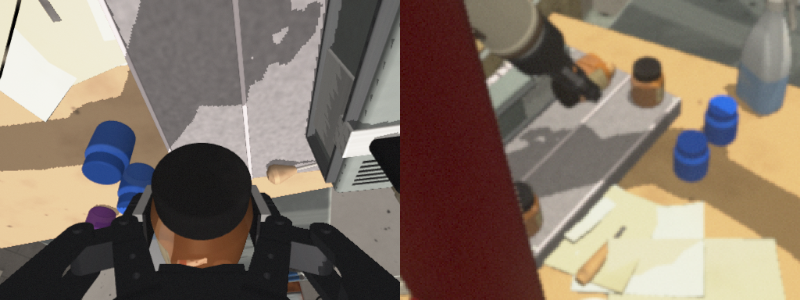

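The jar is held: lid at (200,190) in the wrist half of the picture, and the neighbours haven't moved. Next I turn it upright in the air and check the lid plane before lowering.

```bash
cat >> h.py <<'E'
def rel():
    g=np.load('grasp.npz');r=g['R'].T@(MID-g['tcp']);r[1]=0;return r
def lid(d):
    "fit plane to black lid pixels in the wrist view"
    P=cloud(d);h,w=P.shape[:2]
    o=monitor.get_obs();Q=(P-o['ee_pos'])@o['orientation']   # tool coords
    c=rel()+o['orientation'].T@np.array([0,0,.038])
    m=(np.linalg.norm(Q-c,axis=-1)<.021)&(d['image'].max(-1)<70)
    q=P[m];cen=q.mean(0);q=q[np.abs((q-np.median(q,0))[:,2])<.012];u,s,v=np.linalg.svd(q-q.mean(0));n=v[2]*np.sign(v[2,2])
    return len(q),q.mean(0),n,s/np.sqrt(len(q))
E
python3 - <<'E'
from h import *
F0=np.load('grasp.npz')['F0'];r=rel();print('rel',r.round(4))
for th,dg,z in((0,8,.25),(30,-4,.25),(60,-15,.20)):
    R=tilt(ax(dg),th,-1);p=st(-.001,.012,z)-R@r
    try: bot.move_straight(p,R,max_speed=.06)
    except bot.Unreachable as e: print('unreach',e);bot.move_to(p,R)
    o=monitor.get_obs();print(th,o['t'],o['joints'].round(),(o['force']-F0).round(1),o['opening'].round(4),(o['ee_pos']-p).round(4))
d=grab('wrist');print(lid(d),'expect',st(-.001,.012,.238));save(d,'w4.png')
d2=grab('scene');I=np.hstack([d['image'],d2['image'][100:292,100:356].repeat(2,0).repeat(2,1)]);I=cv2.resize(I,(800,300));cv2.imwrite('pics/up.png',I[:,:,::-1])
E
```

```text
rel [-0.0019  0.     -0.0207]Traceback (most recent call last):
  File "<stdin>", line 7, in <module>
AttributeError: 'float' object has no attribute 'round'
```

```bash
python3 - <<'E'
from h import *
F0=np.load('grasp.npz')['F0'];r=rel()
for th,dg,z in((30,-4,.25),(60,-15,.20)):
    R=tilt(ax(dg),th,-1);p=st(-.001,.012,z)-R@r
    try: bot.move_straight(p,R,max_speed=.06)
    except bot.Unreachable as e: print('unreach',e);bot.move_to(p,R)
    o=monitor.get_obs();print(th,o['t'],o['joints'].round(),(o['force']-F0).round(1),round(o['opening'],4),(o['ee_pos']-p).round(4))
d=grab('wrist');print(lid(d),'expect',st(-.001,.012,.238));save(d,'w4.png')
d2=grab('scene');I=np.hstack([d['image'],d2['image'][100:292,100:356].repeat(2,0).repeat(2,1)]);I=cv2.resize(I,(800,300));cv2.imwrite('pics/up.png',I[:,:,::-1])
E
```

```text
30 9.8917 [ 64.  45. -75. 102.  15.  64.  -8.] [-0.1  0.5 -1.3] 0.0557 [-0.0002  0.0012  0.0001]
60 10.75 [ 64.  71. -74.  91.   9.  76.  10.] [-0.  -0.3 -1.4] 0.0556 [0.0002 0.0014 0.0016]
(7985, array([0.54164883, 0.01326754, 0.23788528]), array([-0.01197921,  0.01966538,  0.99973485]), array([0.01041352, 0.01038524, 0.0004983 ])) expect [0.54093144 0.01400552 0.238     ]
```

View pics/up.png

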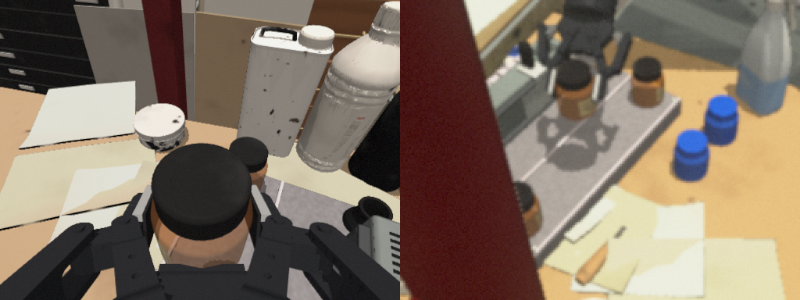

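Upright in the air: the lid centre is within 1 mm of the expected place and its normal is 1.3° off vertical. Lowering with a force watch.

```bash
python3 - <<'E'
from h import *
r=rel();R=tilt(ax(-15),60,-1)
T=lambda z:st(-.001,.012,z)-R@r
F0=monitor.get_obs()['force']
bot.move_straight(T(.095),R,max_speed=.08)
print((monitor.get_obs()['force']-F0).round(1))
z=.084
while z>.0725:
    bot.move_straight(T(z),R,max_speed=.04)
    o=monitor.get_obs();f=(o['force']-F0);print(round(z,4),f.round(1),(o['ee_pos']-T(z)).round(4))
    if f[2]>4: break
    z-=.0015
d=grab('wrist');print(lid(d)); print(o['t'])
E
```

```text
[-1.1  0.2 -1.2]
0.084 [-0.6 -0.1 -1.2] [-0.0002  0.0001 -0.0003]
0.0825 [ 0.3 -0.9 -0.3] [-0.  0. -0.]
0.081 [-0.6 -0.6 -0.2] [-0.     -0.     -0.0001]
0.0795 [-0.7 -1.2 -0.5] [-0.     -0.     -0.0001]
0.078 [-2.1 -3.8  6.8] [ 0.0001 -0.      0.0011]
(7969, array([0.54155195, 0.01198545, 0.11539206]), array([-0.00921063,  0.0161464 ,  0.99982721]), array([0.01041668, 0.0104038 , 0.00049873]))
13.7333
```

```bash
python3 - <<'E'
from h import *
F0=monitor.get_obs()['force']
fingers.move_gripper(0.085)
o=monitor.get_obs();p=o['ee_pos'];print(o['t'],o['opening'],(o['force']-F0).round(1))
bot.move_straight(p+[0,0,.15],max_speed=.12)
R=tilt(ax(0),30,-1);bot.move_to(st(.03,-.1,.36),R)
o=monitor.get_obs();print(o['t'],o['joints'].round())
for n in('top','wrist'):
    d=grab(n);np.save(n+'2.npy',d,allow_pickle=True);P=cloud(d)
    S=np.stack([(P-[O[0],O[1],0])@SX,(P-[O[0],O[1],0])@SY,P[...,2]],-1)
    for nm,y0 in(('L',.16),('M',.012),('R',-.16)):
        k=(abs(S[...,1]-y0)<.04)&(abs(S[...,0])<.05)&(S[...,2]>.108)&(S[...,2]<.125)
        if k.sum()>30:
            q=S[k];A=np.c_[q[:,:2]-q[:,:2].mean(0),np.ones(len(q))];print(n,nm,k.sum(),np.round(cv2.minAreaRect(q[:,:2].astype(np.float32))[:2],4).tolist(),'plane',np.linalg.lstsq(A,q[:,2],rcond=None)[0].round(3))
save(d,'w5.png')
for fl in(1,-1):
    R=np.stack([fl*SX,-fl*SY,-UZ],1)
    print([None if (q:=bot.inverse_kinematics(st(.15,y,z),R)) is None else np.round(q).tolist() for y,z in((-.04,.25),(-.04,.135),(0,.135))])
E
```

```text
14.1917 0.0849930814488456 [ 1.5  2.7 -6.3]
16.3917 [ 73.  42. -79.  87.  12.  82.  -4.]
top L 299 [[-0.0022, 0.1596], [0.0489, 0.0474]] plane [0.014 0.012 0.116]
top M 298 [[0.0003, 0.012], [0.0464, 0.0459]] plane [ 0.004 -0.005  0.116]
top R 278 [[-0.003, -0.1589], [0.0477, 0.0433]] plane [ 0.005 -0.018  0.116]
wrist L 777 [[-0.0011, 0.158], [0.0472, 0.0479]] plane [-0.004  0.038  0.115]
wrist M 927 [[0.0004, 0.0108], [0.0468, 0.0483]] plane [-0.014  0.018  0.115]
wrist R 1210 [[-0.0012, -0.1607], [0.0483, 0.0483]] plane [-0.009 -0.013  0.115]
[[27.0, 34.0, -37.0, 82.0, 21.0, 71.0, -111.0], [23.0, 39.0, -30.0, 88.0, 22.0, 59.0, -112.0], [19.0, 39.0, -30.0, 87.0, 22.0, 59.0, -115.0]]
[[45.0, 54.0, -80.0, 81.0, 53.0, 87.0, 49.0], [44.0, 59.0, -74.0, 87.0, 58.0, 78.0, 46.0], [41.0, 59.0, -73.0, 86.0, 57.0, 78.0, 43.0]]
```

View pics/w5.png

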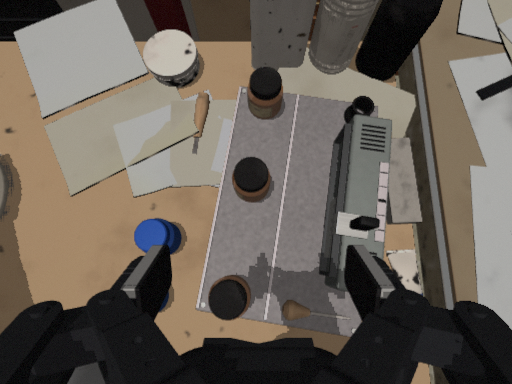

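Picture 7. The jar stands at (251,178) and is level at stand (0, 0.012). The neighbours at (265,90) and (229,299) are where they were to within about 2 mm of noise. The tab is at (363,223). Now the shutter.

```bash
python3 - <<'E'
from h import *
R=np.stack([-SX,SY,-UZ],1)
bot.move_to(st(.151,-.0405,.26),R)
fingers.move_gripper(0.05)
o=monitor.get_obs();F0=o['force'];print(o['t'],o['joints'].round())
P=cloud(grab('wrist'));S=np.stack([(P-[O[0],O[1],0])@SX,(P-[O[0],O[1],0])@SY,P[...,2]],-1)
k=(S[...,2]>.16)&(S[...,2]<.178)&(S[...,0]>.12)&(S[...,0]<.18)&(abs(S[...,1])<.1);r=cv2.minAreaRect(S[k][:,:2].astype(np.float32));print(k.sum(),r)
y=-.0405
bot.move_straight(st(.151,y,.134),R,max_speed=.1)
o=monitor.get_obs();print((o['force']-F0).round(1))
fingers.move_gripper(0.0)
o=monitor.get_obs();print(o['t'],o['opening'],(o['force']-F0).round(1),(o['ee_pos']-st(.151,y,.134)).round(4))
np.savez('tab.npz',p=o['ee_pos'],F0=F0)
E
```

```text
17.8167 [ 45.  54. -81.  80.  53.  88.  49.]
424 ((0.1516604721546173, -0.04103687033057213), (0.011702734977006912, 0.023286178708076477), 89.88235473632812)
[-0.9 -0.4  0.2]
19.7 0.011337379801912045 [-2.4 -1.6  3.1] [ 0.0001 -0.0004  0.0005]
```

Gripped at an opening of 11.3 mm, which fits the 12 mm tab. Sliding 40 mm along stand +y.

```bash
python3 - <<'E'
from h import *
g=np.load('tab.npz');p=g['p'];F0=g['F0']
T=st(.151,-.0405+.040,.134)
bot.move_straight(T,max_speed=.04); bot.wait(.3)
o=monitor.get_obs();f=o['force']-F0;e=o['ee_pos']-T;print(o['t'],'F stand',(f@SX).round(1),(f@SY).round(1),f[2].round(1),'err y',(e@SY).round(4),o['opening'],'moved',((o['ee_pos']-p)@SY).round(4))
for n in('top','wrist'):
    d=grab(n);P=cloud(d);save(d,n+'_sh.png');np.save(n+'_sh.npy',d,allow_pickle=True)
    S=np.stack([(P-[O[0],O[1],0])@SX,(P-[O[0],O[1],0])@SY,P[...,2]],-1)
    # bright bracket in front of tab, near housing top
    k=(S[...,2]>.112)&(S[...,2]<.132)&(S[...,0]>.122)&(S[...,0]<.142)&(abs(S[...,1])<.1)&(d['image'].min(-1)>150)
    print(n,'bracket',k.sum(),np.percentile(S[k][:,1],[2,50,98]).round(4) if k.any() else '')
a=cv2.imread('pics/top_sh.png')[70:200,165:335];a=cv2.resize(a,(400,306),interpolation=cv2.INTER_CUBIC);b=cv2.resize(cv2.imread('pics/wrist_sh.png'),(400,306));cv2.imwrite('pics/sh.png',np.hstack([a,b]))
E
```

```text
21.15 F stand -4.3 -8.0 7.4 err y -0.0027 0.011026024328737165 moved 0.0376
top bracket 16 [-0.0021  0.0056  0.0113]
wrist bracket 2387 [-0.0133  0.0186  0.0964]
```

View pics/sh.png

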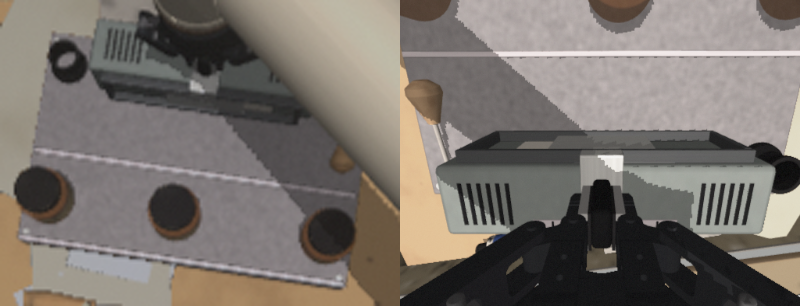

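Picture 8: the tab and white bracket are near the middle, but the arm gives 2.4 mm under the spring. I'll correct and verify.

```bash
python3 - <<'E'
from h import *
g=np.load('tab.npz');p=g['p'];F0=g['F0']
off=0.0027
for i in range(3):
    T=st(.151,-.0005+off,.134)
    bot.move_straight(T,max_speed=.02); bot.wait(.4)
    o=monitor.get_obs();f=o['force']-F0;m=(o['ee_pos']-p)@SY;print(o['t'],'F',(f@SX).round(1),(f@SY).round(1),f[2].round(1),'moved',m.round(4),'y',((o['ee_pos']-st(0,0,0))@SY).round(4),o['opening'])
    if abs(m-.040)<.0006: break
    off+=.040-m
d=grab('wrist');P=cloud(d);save(d,'wf.png')
S=np.stack([(P-[O[0],O[1],0])@SX,(P-[O[0],O[1],0])@SY,P[...,2]],-1)
k=(S[...,2]>.117)&(S[...,2]<.132)&(S[...,0]>.122)&(S[...,0]<.136)&(abs(S[...,1])<.03)
im=d['image'].min(-1);k&=im>190
kk=(S[...,2]>.116)&(S[...,2]<.125)&(S[...,0]>.14)&(S[...,0]<.18)&(abs(S[...,1])>.05)
print('bracket',k.sum(),np.percentile(S[k][:,1],[1,50,99]).round(4),'housing ends',np.percentile(S[kk&(abs(S[...,1])<.14)][:,1],[.5,99.5]).round(4))
t=(S[...,2]>.155)&(S[...,2]<.178)&(S[...,0]>.12)&(S[...,0]<.165)&(abs(S[...,1])<.008);print('tab top',np.percentile(S[t][:,2],90).round(4) if t.any() else '')
cv2.imwrite('pics/wfc.png',cv2.resize(d['image'][150:330,40:500,::-1],(800,313),interpolation=cv2.INTER_CUBIC))
E
```

```text
21.9333 F -3.1 -7.9 7.1 moved 0.0402 y -0.0007 0.011220630671500371
bracket 465 [-0.0031  0.0076  0.0138] housing ends [-0.1232  0.1215]
tab top 0.1715
```

View pics/wfc.png

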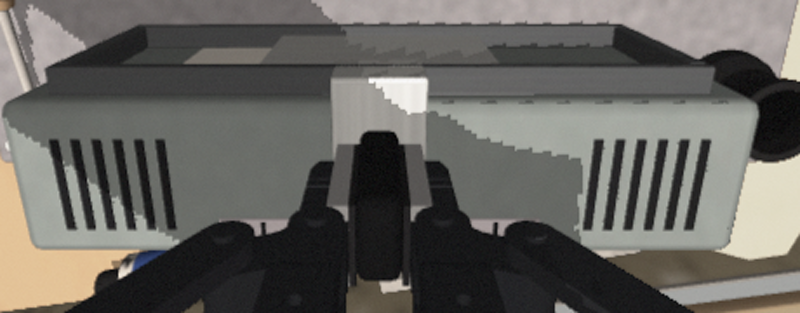

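Picture 9: the bracket (332 to 428, centre 380) matches the housing's middle (5 to 758, centre 381), so the shutter is half open. One last check for drift and of the jars, then I hand in.

```bash
python3 - <<'E'
from h import *
p=np.load('tab.npz')['p'];bot.wait(.6);o=monitor.get_obs();print(o['t'],'moved',((o['ee_pos']-p)@SY).round(4),o['opening'])
d=grab('top');P=cloud(d);S=np.stack([(P-[O[0],O[1],0])@SX,(P-[O[0],O[1],0])@SY,P[...,2]],-1)
for nm,y0 in(('L',.16),('M',.012),('R',-.16)):
    k=(abs(S[...,1]-y0)<.04)&(abs(S[...,0])<.05)&(S[...,2]>.108)&(S[...,2]<.125);print(nm,k.sum(),np.round(cv2.minAreaRect(S[k][:,:2].astype(np.float32))[0],4))
order.sign_off()
E
```

```text
22.5833 moved 0.0401 0.011109588453751004
L 300 [-0.0021  0.1598]
M 296 [0.0004 0.0119]
R 312 [-0.0014 -0.1591]
the job is handed in; nothing more can be done
```

The tipped jar is standing again between the other two and released. The arm is holding the shutter half open, and I handed the job in at about 22.6 s.

- **Jar:** its middle is at stand (0, 12) mm. The top camera showed its lid level and at the right height (116 mm) after release. I set it about 12 mm left of the gap's centre to keep the gripper clear of the right jar.
- **Neighbours:** in the top camera the left and right jars are within 1 mm of where they started. I checked the loupe and graver only by eye in the pictures, where they looked undisturbed; I did not measure them.
- **Shutter:** the arm first gave 2.4 mm under the spring, so I corrected it. Travel then held at 40.1 mm with about 8 N of spring force, and the tab stayed gripped at 11 mm. In the close view the bracket sits on the housing's middle to within about 1 pixel. The gripper hid the broad middle mark, so I did not read the pointer against it directly.
- **Disagreements:** the two cameras differed by 2° on the lying jar's axis, so I used a value between them. The depth-based bracket measurement was no use because of the shadow across it, so I used the picture edges instead. I saw no other check fail.

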